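# Switch on the yellow inspection lamp beside the laser cutter

### The job

Switch on the yellow inspection lamp so the cut parts can be checked: push the red ridge of its slide switch towards the lamp's light panel until the switch clicks over and stays fully on. Leave the blue lamp switched off and do not press the red stop button.

Things in the scene. Friction and masses are not known exactly. Their poses are not given: they have to be found in the camera images.
- lamp_switch_ridge (a point): Centre of the red switch ridge on the YELLOW lamp, a flat wand 200 x 56 mm lying face up, fixed to the desk, top face 38 mm above it. The ridge stands 10 mm proud of the face (this point: 5 mm above it), is 8 mm thick along the lamp, 23 mm wide across, and moves with the switch. x points along the lamp, level, from handle to white light panel = ON; y across; z up.
- lamp_switch (a joint): Slide switch of the yellow lamp, m: 0 off (as found), 0.018 fully on, at its stop. A detent resists with about 5 N at first, little at half way; past about 0.011 it snaps on and stays. The ridge sits on a grey plate flush with the face. Behind the ridge (-x) all is flat for 60 mm; ahead is the black slot, 4 mm deep, for the plate. When on, green shows behind the plate.
- spare_switch_ridge (a point): Centre of the red ridge on the switch of the BLUE lamp, same make, size and axes as the yellow one, switched off; leave it so.
- estop_top (a point): Centre of the top of the red round stop button (38 mm across) on a yellow box 75 x 75 mm fixed to the desk; this point is about 58 mm above the desk. Not to be pressed.
Things that resemble listed ones, but are neither listed nor needed, are in the scene too. Leave any purple look-alike of the part that bears lamp_switch_ridge alone.

How it is judged:
At the end, for the whole second after the job is handed in: The yellow lamp's switch is on (beyond 15 of its 18 mm) and the blue lamp's switch is still off (within 3 mm of where it was) (value of joint lamp_switch above 0.015 m and distance of spare_switch_ridge from where it was at the start of the episode below 0.003 m); the robot touches nothing.
It fails at once if the blue lamp was switched on (distance of spare_switch_ridge from where it was at the start of the episode above 0.009 m).
It fails at once if the stop button was pressed (distance of estop_top from where it was at the start of the episode above 0.003 m).
It also fails if it takes over 32 s, if anything falls off the work surface, if the arm or the gripper's body presses on something with over 40 N, if the wrist force passes 120 N, or if a joint passes its speed limit or range.

### The arm

A 6-joint arm with a two-finger parallel gripper is mounted at the origin on the work surface. World frame = base frame: x ahead of the robot, y to its left, z up, the work surface at z = 0. Lengths are in m, angles in rad, forces in N, time in s.
With the tool pointing down it reaches from about 0.375 to 0.75 m from the base axis. Payload 9 kg.
Tool frame: the origin (TCP) lies at the very end of the fingers, on their centre line; the grasp point (between the pads) lies 19 mm behind it; z points along the fingers, x is the direction in which the jaws open and shut, and the axes are right-handed (so a half turn about z gives the same grasp; the last joint's range is limited). The gripper opens to 85 mm and grips with 20 to 120 N. Pads are 22 mm wide; open, the fingers measure 114 mm over their backs; the gripper's body (76 mm by 85 mm) begins 54 mm behind the grasp point. The pads swing forward as they close: fully open they stand 13 mm farther back than shut.
Start: joints at [1.047, 0.104, 0.097, 1.564, 0, 1.353], TCP at [0.181, 0.572, 0.231] pointing down, gripper open.
Joint ranges: [-2.99, 2.99], [-0.84, 1.86], [-1.1, 1.16], [-1.84, 2.11], [-1.51, 1.56], [-3.14, 3.14]. Speed limits (rad/s): [2.22, 2.22, 2.57, 3.14, 3.14, 3.14].

### API

Orientations are given as a rotation vector (axis times angle).
In Python, from cell import robot, capture gives the robot as it stands.
- The arm moves only by the tool arm_command, never from a script. Its argument "series" is a list of rows, each a list of 6 numbers: the shift along the tool's x, y, z in m, then the turn, a rotation vector about the tool's x, y, z in degrees. In form: [[dx, dy, dz, ax, ay, az], ...]. A call has 1 to 20 rows; each row shifts and turns the pose as measured when the row begins, along the tool's axes as they then stand; what a row does not reach is not made up. A row lasts 1/10 s, in which the tool goes at most 50 mm and 8.59 degrees, less where a joint would pass 70% of its speed; a pose out of reach is approached as far as the arm can. A call is refused whole if a number of a shift passes 0.05 or a number of a turn 8.59, either way. A call with a gripper value outside its range is refused whole. "claw" is the opening, from 0 (shut) to 1 (fully open), set as the call begins (left out, the last holds). The fingers move at their own pace and stop on an object; "force" is the grip in N (left out, the last holds). Time passes only in rows, so rows that do not move let the fingers close. It gives the time, the measured TCP pose, the force and the opening at its end, in the units of the state.
- robot.get_state(): the state, without advancing time (a new reading comes with each control period).
- capture(name): name is "scene" or "top"; returns a dict with "img" (480x640x3 uint8, red, green, blue), "depth" (480x640 float32, m along the optical axis (not along the pixel's ray), 0 where there is no reading), "K" (3x3 intrinsics, pixels), "xyz" and "rotation" of the camera in the world. Camera axes: x right, y down, z forward; pixel columns grow to the right and rows downward; lengths in m; the calibration is good to about 2 mm. A picture is of the moment at which its call begins.
- robot.job_done(): hands the job in, once; it reports no verdict.
The state is a dict: "time": time; "q": joint angles; "qd": joint speeds; "joint_efforts": joint torques, N m; "tool_pos": TCP position; "ee_rot": TCP orientation; "contact_force": force on the tool from outside, world axes, zero at the start; "wrist_torque": the same for the moment, N m; "width": opening from 0.0 (shut) to 1.0 (fully open).
Only numpy, scipy, OpenCV 4.12 (cv2) and the standard library are available. Lean on these libraries where they do the work, as an engineer would, in place of code of your own. Each camera call takes 0.05 s, during which the arm holds its last target.

## Working session

There is one attempt and no reset: what is moved stays moved. The work goes in short steps, Python scripts to look and compute and a tool call to move; the robot and the scene stay as the last step left them, time stands still between calls to the robot, and variables do not carry over. Pictures are saved under pics/ and viewed, and the job is handed in when it is done.

Besides the shell and the picture viewer there is one more tool, called after "Emit:" as name(argument=value, ...), one argument or row to a line, values as JSON. arm_command: Moves the arm, as the interface text tells. Its arguments: {"type":"object","properties":{"series":{"type":"array","items":{"type":"array","items":{"type":"number"}}},"claw":{"type":"number"},"force":{"type":"number"}},"required":["series"]}

```bash
ls; mkdir -p pics; python3 - <<'E'
from cell import robot, capture
import cv2,pickle
for n in("scene","top"):
    c=capture(n); pickle.dump(c,open(f"pics/{n}0.pkl","wb")); cv2.imwrite(f"pics/{n}0.png",c["img"][:,:,::-1]); print(n,c["K"].tolist(),c["xyz"],c["rotation"])
print(robot.get_state())
E
```

```text
pics
scene [[456.02982743183213, 0.0, 314.417372991989], [0.0, 456.02982743183213, 233.10193561802063], [0.0, 0.0, 1.0]] [1.07568982 0.48782458 0.80516964] [-0.91155249 -2.49495621  1.04061383]
top [[497.3460713543734, 0.0, 314.3301069634184], [0.0, 497.3460713543734, 237.79516705541744], [0.0, 0.0, 1.0]] [ 0.35921255 -0.08591006  1.0274547 ] [-2.01995954  2.18427157 -0.25701884]
{'time': 0.1, 'q': array([1.04728226e+00, 1.04642915e-01, 9.65563661e-02, 1.56387917e+00,
       5.77676561e-06, 1.35311109e+00]), 'qd': array([ 0.00137362, -0.00284861,  0.0018085 , -0.00034977, -0.00051634,
       -0.00017407]), 'joint_efforts': array([ 6.40026585e-03, -5.58207214e+01,  5.04718065e+01,  1.30528191e-02,
       -2.72620200e-04, -1.91671046e-05]), 'tool_pos': array([0.18048472, 0.57191142, 0.23060326]), 'ee_rot': array([ 2.53351221e+00,  1.85687636e+00, -1.68450869e-03]), 'contact_force': array([-0.26768866, -0.12430301, -0.30391035]), 'wrist_torque': array([0.04525319, 0.00866926, 0.01665662]), 'width': 1.001325947747062}
```

View pics/scene0.png

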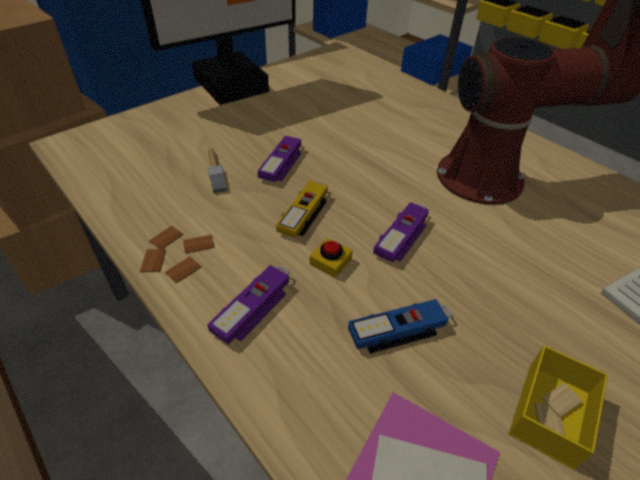

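View pics/top0.png

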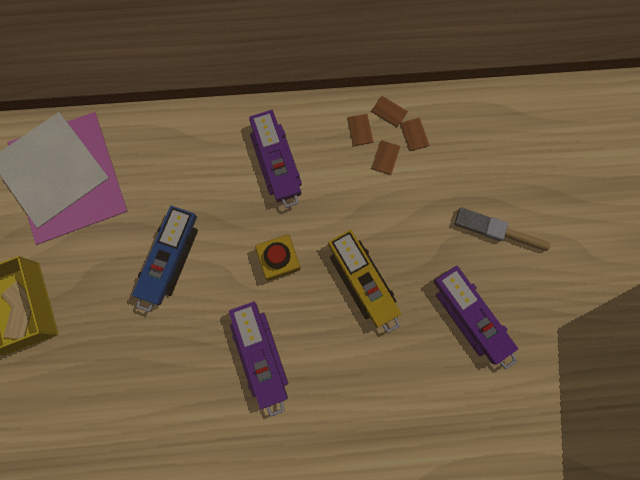

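Possible confusions in the top picture are the yellow lamp's ridge (372,289), the blue ridge (158,267), the purple ridges (279,166), (262,370) and (487,327), and the stop button on its yellow box (277,255). I choose the one on the yellow wand, (372,289), and check it in a crop.

```bash
python3 - <<'E'
import cv2,pickle
c=pickle.load(open("pics/top0.pkl","rb"))
im=c["img"][220:340,310:420,::-1]
cv2.imwrite("pics/crop0.png",cv2.convertScaleAbs(cv2.resize(im,None,fx=5,fy=5,interpolation=cv2.INTER_CUBIC),alpha=1.5))
c=pickle.load(open("pics/scene0.pkl","rb"))
im=c["img"][170:250,260:345,::-1]
cv2.imwrite("pics/crop1.png",cv2.convertScaleAbs(cv2.resize(im,None,fx=7,fy=7,interpolation=cv2.INTER_CUBIC),alpha=1.5))
E
```

```text
(no output)
```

View pics/crop0.png

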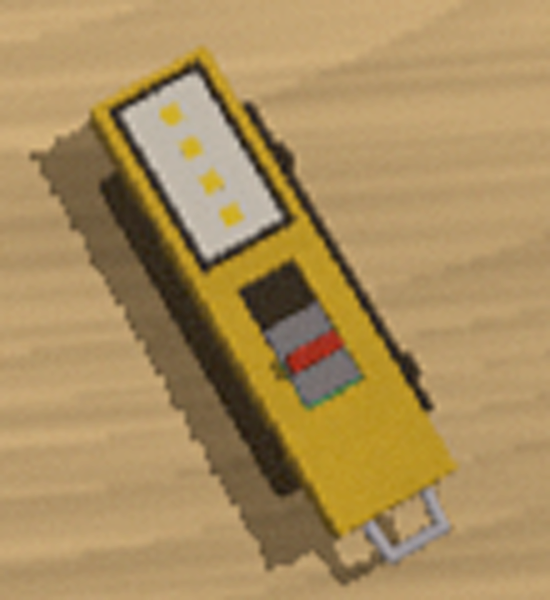

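View pics/crop1.png

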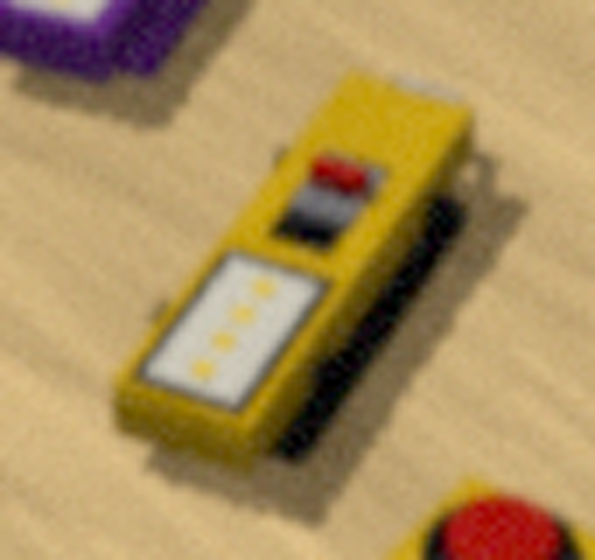

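The crop shows the yellow lamp switched off: the black slot is open ahead of the plate, on the panel side. Crop pixels are ridge (315,352) and face corners (203,48), (92,112), (340,537), (455,467).

```bash
cat > h.py <<'E'
import numpy as np
from scipy.spatial.transform import Rotation as R
def onz(c,u,v,z):
    d=R.from_rotvec(c["rotation"]).apply(np.linalg.inv(c["K"])@[u,v,1]); o=np.array(c["xyz"])
    return o+d*(z-o[2])/d[2]
def crop(u,v,x0,y0,s): return (x0+(u+.5)/s-.5, y0+(v+.5)/s-.5)
E
python3 - <<'E'
from h import *
import pickle
from cell import robot
c=pickle.load(open("pics/top0.pkl","rb"));s=pickle.load(open("pics/scene0.pkl","rb"))
P=[onz(c,*crop(u,v,310,220,5),.038) for u,v in [(203,48),(92,112),(340,537),(455,467)]]
for p in P: print(p.round(4))
ax=(P[0]+P[1]-P[2]-P[3])/2; print("len",np.linalg.norm(ax),"w",np.linalg.norm(P[0]-P[1]),np.linalg.norm(P[2]-P[3]),"yaw",np.degrees(np.arctan2(ax[1],ax[0])))
ax/=np.linalg.norm(ax); ctr=sum(P)/4
r=onz(c,*crop(315,352,310,220,5),.048); print("ridge top cam",r, "rel ctr",(r-ctr)@ax,(r-ctr)@[-ax[1],ax[0],0])
r2=onz(s,*crop(338,178,260,170,7),.043); print("scene",r2)
Q=[onz(s,*crop(u,v,260,170,7),.038) for u,v in [(118,388),(250,425),(475,115),(355,75)]]
a2=(Q[0]+Q[1]-Q[2]-Q[3])/2;print("scene len",np.linalg.norm(a2),np.degrees(np.arctan2(a2[1],a2[0])),sum(Q)/4,ctr)
e=onz(c,277,255,.058);print("estop",e)
# depth check
u,v=crop(360,440,310,220,5);print("face z",)
d=c["depth"][round(v),round(u)];print((R.from_rotvec(c["rotation"]).apply(np.linalg.inv(c["K"])@[round(u),round(v),1])*d+c["xyz"]))
t=R.from_rotvec(robot.get_state()["ee_rot"]).as_matrix();print(t.round(3))
E
```

```text
[ 0.6043 -0.1815  0.038 ]
[ 0.581  -0.1338  0.038 ]
[ 0.4031 -0.2164  0.038 ]
[ 0.4266 -0.2646  0.038 ]
len 0.1961585770510476 w 0.05310922358582185 0.053664258711602277 yaw 24.965097228412596
ridge top cam [ 0.47505658 -0.21294358  0.048     ] rel ctr -0.03187611529897219 -0.00045124876245247227
scene [ 0.47470032 -0.2143806   0.043     ]
scene len 0.1949867853374899 24.616121300060954 [ 0.50384268 -0.19826454  0.038     ] [ 0.5037639  -0.19908067  0.038     ]
estop [ 0.55803607 -0.02961343  0.058     ]
face z
[ 0.43949228 -0.22945481  0.03509307]
[[ 0.301  0.954 -0.001]
 [ 0.954 -0.301 -0.001]
 [-0.001 -0.    -1.   ]]
```

Emit:
arm_command(
  series=[
    [0,0,0,0,0,-8.5],
    [0,0,0,0,0,-8.5],
    [0,0,0,0,0,-8.5],
    [0,0,0,0,0,-8.5],
    [0,0,0,0,0,-8.3],
    [0,0,0,0,0,0],
    [0,0,0,0,0,0],
  ],
  claw=0,
  force=60,
)

```text
time: 0.8
tool_pos: [0.1797, 0.5706, 0.2273]
ee_rot: [1.675, 2.658, -0.011]
contact_force: [0.5, 0.5, 0.9]
width: -0.002
```

```bash
cat > go.py <<'E'
from h import *
import sys
from cell import robot
s=robot.get_state();M=R.from_rotvec(s["ee_rot"]).as_matrix();p=s["tool_pos"]
L=np.radians(24.8);lx=np.array([np.cos(L),np.sin(L),0]);ly=np.array([-lx[1],lx[0],0]);ridge=np.array([.475,-.2135,.043])
print("t",s["time"],"p",p.round(4),"yaw",np.degrees(np.arctan2(M[1,0],M[0,0])).round(2),"tilt",M[:,2].round(4),"F lamp",[round(float(s["contact_force"]@a),2) for a in(lx,ly,[0,0,1])],"w",round(s["width"],3),"rel",[round(float((p-ridge)@a),4) for a in(lx,ly)])
for a in sys.argv[1:]:
    t=np.array(eval(a),float);print(a,"tool shift",(M.T@(t-p)).round(4));p=t
E
python3 go.py "[.45,.25,.2]" "[.4505,-.2248,.15]"
```

```text
t 0.8 p [0.1797 0.5706 0.2273] yaw 115.57 tilt [-0.0036 -0.0061 -1.    ] F lamp [0.69, 0.18, 0.88] w -0.002 rel [0.0608, 0.8356]
[.45,.25,.2] tool shift [-0.4057  0.1056  0.0282]
[.4505,-.2248,.15] tool shift [-0.4283 -0.2042  0.0529]
```

Emit:
arm_command(
  series=[
    [-0.0405,0.0105,0.003,0,0,0],
    [-0.0405,0.0105,0.003,0,0,0],
    [-0.0405,0.0105,0.003,0,0,0],
    [-0.0405,0.0105,0.003,0,0,0],
    [-0.0405,0.0105,0.003,0,0,0],
    [-0.0405,0.0105,0.003,0,0,0],
    [-0.0405,0.0105,0.003,0,0,0],
    [-0.0405,0.0105,0.003,0,0,0],
    [-0.0405,0.0105,0.003,0,0,0],
    [-0.0405,0.0105,0.003,0,0,0],
  ],
)

```text
time: 1.8
tool_pos: [0.4492, 0.2372, 0.196]
ee_rot: [1.719, 2.629, -0.009]
contact_force: [-0.6, 0.5, 0.7]
width: -0.0
```

```bash
python3 go.py "[.4505,-.2248,.12]"
```

```text
t 1.8 p [0.4492 0.2372 0.196 ] yaw 113.65 tilt [-0.0027 -0.005  -1.    ] F lamp [-0.35, 0.67, 0.73] w -0.0 rel [0.1656, 0.4199]
[.4505,-.2248,.12] tool shift [-0.4234 -0.1838  0.0783]
```

Emit:
arm_command(
  series=[
    [-0.0423,-0.0184,0.0078,0,0,0],
    [-0.0423,-0.0184,0.0078,0,0,0],
    [-0.0423,-0.0184,0.0078,0,0,0],
    [-0.0423,-0.0184,0.0078,0,0,0],
    [-0.0423,-0.0184,0.0078,0,0,0],
    [-0.0423,-0.0184,0.0078,0,0,0],
    [-0.0423,-0.0184,0.0078,0,0,0],
    [-0.0423,-0.0184,0.0078,0,0,0],
    [-0.0423,-0.0184,0.0078,0,0,0],
    [-0.0423,-0.0184,0.0078,0,0,0],
    [0,0,0,0,0,0],
    [0,0,0,0,0,0],
  ],
)

```text
time: 3.0
tool_pos: [0.4397, -0.248, 0.1165]
ee_rot: [1.791, 2.576, -0.007]
contact_force: [-0.0, 0.1, 0.5]
width: -0.003
```

```bash
python3 go.py "[.4505,-.2248,.06]"; python3 - <<'E'
from cell import capture
import cv2,pickle
c=capture("top");pickle.dump(c,open("pics/top1.pkl","wb"))
a=capture("scene");pickle.dump(a,open("pics/scene1.pkl","wb"))
f=lambda i,y,x:cv2.convertScaleAbs(cv2.resize(i[y:y+150,x:x+100,::-1],None,fx=4,fy=4,interpolation=cv2.INTER_CUBIC),alpha=1.5)
cv2.imwrite("pics/both1.png",cv2.hconcat([f(c["img"],210,320),f(a["img"],110,260)]))
E
```

```text
t 3.0 p [ 0.4397 -0.248   0.1165] yaw 110.38 tilt [ 0.0012 -0.0063 -1.    ] F lamp [0.03, 0.1, 0.48] w -0.003 rel [-0.0466, -0.0165]
[.4505,-.2248,.06] tool shift [0.0184 0.0183 0.0563]
```

View pics/both1.png

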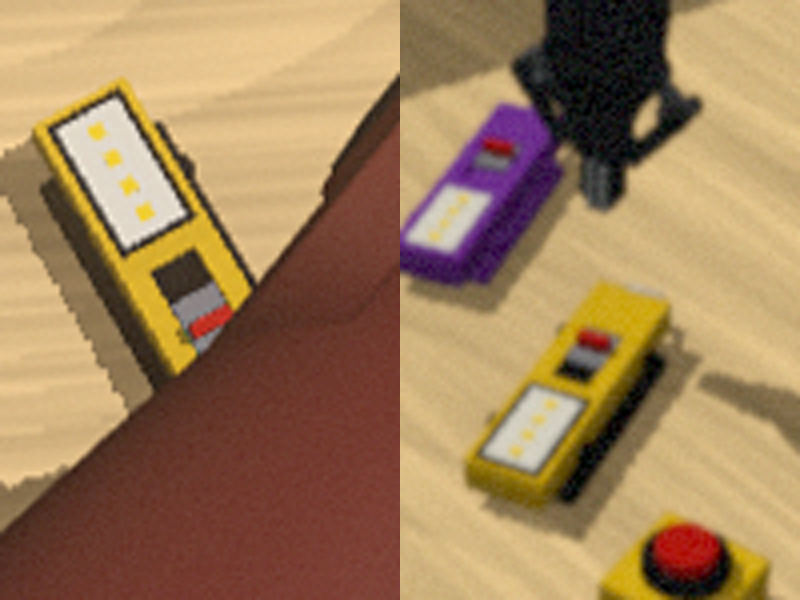

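The scene half shows the shut fingers (600,190) above and behind the yellow ridge (595,340), and the ridge hasn't moved. Next I correct the yaw and position, then descend.

Emit:
arm_command(
  series=[
    [0,0,0,0,0,-4.4],
    [0.01,0.009,0.01,0,0,0],
    [0.01,0.009,0.01,0,0,0],
    [0,0,0.015,0,0,0],
    [0,0,0.015,0,0,0],
    [0,0,0,0,0,0],
    [0,0,0,0,0,0],
  ],
)

```text
time: 3.8
tool_pos: [0.4496, -0.2125, 0.0619]
ee_rot: [1.684, 2.647, -0.007]
contact_force: [-0.3, -0.2, 0.4]
width: -0.005
```

```bash
python3 go.py "[.4505,-.2248,.043]"
```

```text
t 3.8 p [ 0.4496 -0.2125  0.0619] yaw 115.06 tilt [ 0.0013 -0.0059 -1.    ] F lamp [-0.36, -0.05, 0.39] w -0.005 rel [-0.0226, 0.0115]
[.4505,-.2248,.043] tool shift [-0.0114 -0.0044  0.019 ]
```

Emit:
arm_command(
  series=[
    [-0.0115,-0.0045,0,0,0,0],
    [0,0,0,0,0,0],
    [0,0,0.008,0,0,0],
    [0,0,0.006,0,0,0],
    [0,0,0,0,0,0],
    [0,0,0,0,0,0],
  ],
)

```text
time: 4.4
tool_pos: [0.4511, -0.2272, 0.048]
ee_rot: [1.686, 2.644, -0.007]
contact_force: [0.0, 0.0, 0.4]
width: -0.002
```

```bash
python3 go.py "[.4505,-.2248,.0425]"
```

```text
t 4.4 p [ 0.4511 -0.2272  0.048 ] yaw 114.95 tilt [ 0.0027 -0.0074 -1.    ] F lamp [0.04, 0.01, 0.43] w -0.002 rel [-0.0274, -0.0024]
[.4505,-.2248,.0425] tool shift [0.0025 0.0004 0.0055]
```

Emit:
arm_command(
  series=[
    [0.0025,0,0.003,0,0,0],
    [0,0,0.0025,0,0,0],
    [0,0,0,0,0,0],
    [0,0,0,0,0,0],
  ],
)

```text
time: 4.8
tool_pos: [0.45, -0.2245, 0.0422]
ee_rot: [1.685, 2.644, -0.007]
contact_force: [-0.0, -0.2, 0.6]
width: -0.001
```

```bash
python3 go.py "[.4505,-.2248,.042]"; python3 - <<'E'
from cell import capture
import cv2
a=capture("scene")
i=a["img"][150:250,255:355,::-1]
cv2.imwrite("pics/s2.png",cv2.convertScaleAbs(cv2.resize(i,None,fx=6,fy=6,interpolation=cv2.INTER_CUBIC),alpha=1.7))
E
```

```text
t 4.8 p [ 0.45   -0.2245  0.0422] yaw 114.97 tilt [ 0.0028 -0.0074 -1.    ] F lamp [-0.11, -0.23, 0.64] w -0.001 rel [-0.0273, 0.0005]
[.4505,-.2248,.042] tool shift [-0.0004  0.0003  0.0002]
```

View pics/s2.png

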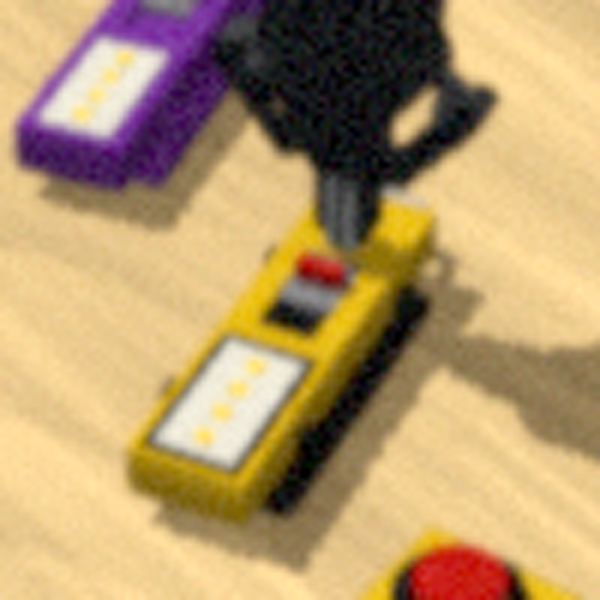

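The fingertips (345,230) sit right behind the ridge (322,268), in line with the lamp axis. Now I push along tool +y.

Emit:
arm_command(
  series=[
    [0,0.004,0,0,0,0],
    [0,0.004,0,0,0,0],
    [0,0.004,0,0,0,0],
    [0,0.004,0,0,0,0],
  ],
)

```text
time: 5.25
tool_pos: [0.465, -0.2179, 0.0424]
ee_rot: [1.687, 2.643, -0.01]
contact_force: [-3.6, -2.1, 1.9]
width: -0.001
```

```bash
python3 go.py
```

```text
t 5.25 p [ 0.465  -0.2179  0.0424] yaw 114.92 tilt [ 0.0017 -0.0085 -1.    ] F lamp [-4.17, -0.4, 1.91] w -0.001 rel [-0.0109, 0.0002]
```

Emit:
arm_command(
  series=[
    [0,0.004,0,0,0,0],
    [0,0.004,0,0,0,0],
    [0,0.004,0,0,0,0],
    [0,0,0,0,0,0],
  ],
)

```text
time: 5.65
tool_pos: [0.4774, -0.2121, 0.0424]
ee_rot: [1.686, 2.644, -0.01]
contact_force: [-4.4, -2.0, 0.9]
width: 0.0
```

```bash
python3 go.py
```

```text
t 5.65 p [ 0.4774 -0.2121  0.0424] yaw 114.96 tilt [ 0.0016 -0.0086 -1.    ] F lamp [-4.8, -0.0, 0.91] w 0.0 rel [0.0028, 0.0002]
```

Emit:
arm_command(
  series=[
    [0,0.003,0,0,0,0],
    [0,0.002,0,0,0,0],
  ],
)

```text
time: 5.85
tool_pos: [0.4777, -0.212, 0.0423]
ee_rot: [-1.692, -2.647, 0.026]
contact_force: [-14.9, -4.9, 8.1]
width: 0.004
```

```bash
python3 go.py
```

```text
t 5.85 p [ 0.4777 -0.212   0.0423] yaw 114.83 tilt [-0.0092 -0.0137 -0.9999] F lamp [-15.58, 1.79, 8.09] w 0.004 rel [0.0031, 0.0002]
```

The finger is firmly at the stop: 15.6 N and no further travel. I back off, lift clear and look.

Emit:
arm_command(
  series=[
    [0,-0.006,0,0,0,0],
    [0,-0.004,0,0,0,0],
    [0,0,-0.02,0,0,0],
    [0,0,-0.03,0,0,0],
    [0,-0.02,-0.04,0,0,0],
    [0.03,-0.03,-0.04,0,0,0],
    [0.04,0,-0.02,0,0,0],
    [0.045,0,0,0,0,0],
    [0.045,0,0,0,0,0],
    [0.045,0,0,0,0,0],
    [0.045,0,0,0,0,0],
    [0.045,0,0,0,0,0],
    [0,0,0,0,0,0],
    [0,0,0,0,0,0],
  ],
)

```text
time: 7.25
tool_pos: [0.3092, 0.041, 0.1897]
ee_rot: [-1.686, -2.641, 0.018]
contact_force: [1.6, -1.0, 0.1]
width: -0.002
```

```bash
python3 go.py; python3 - <<'E'
from cell import capture
import cv2
c=capture("top");a=capture("scene")
f=lambda i,y,x:cv2.convertScaleAbs(cv2.resize(i[y:y+150,x:x+100,::-1],None,fx=4,fy=4,interpolation=cv2.INTER_CUBIC),alpha=1.6)
cv2.imwrite("pics/both3.png",cv2.hconcat([f(c["img"],210,320),f(a["img"],110,260)]))
cv2.imwrite("pics/top3.png",c["img"][:,:,::-1])
E
```

```text
t 7.25 p [0.3092 0.041  0.1897] yaw 114.91 tilt [-0.013  -0.0052 -0.9999] F lamp [0.99, -1.6, 0.06] w -0.002 rel [-0.0438, 0.3006]
```

View pics/both3.png

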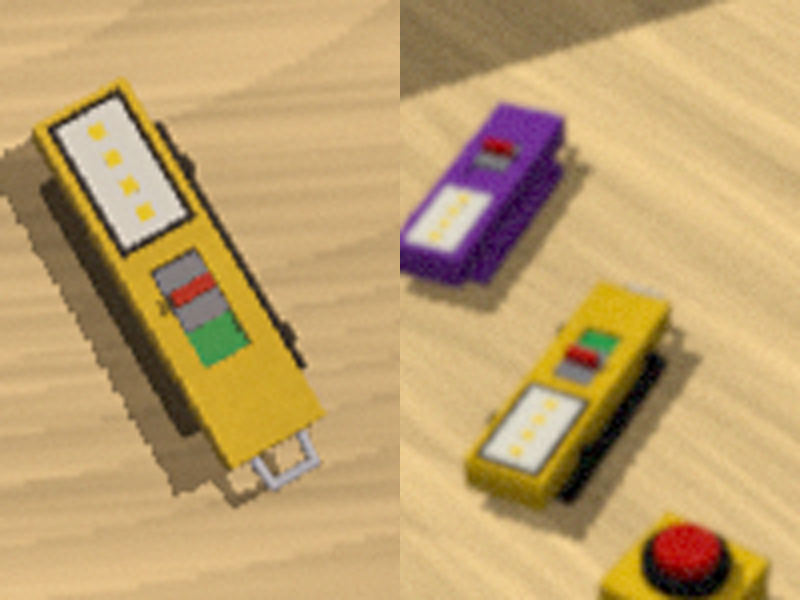

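View pics/top3.png

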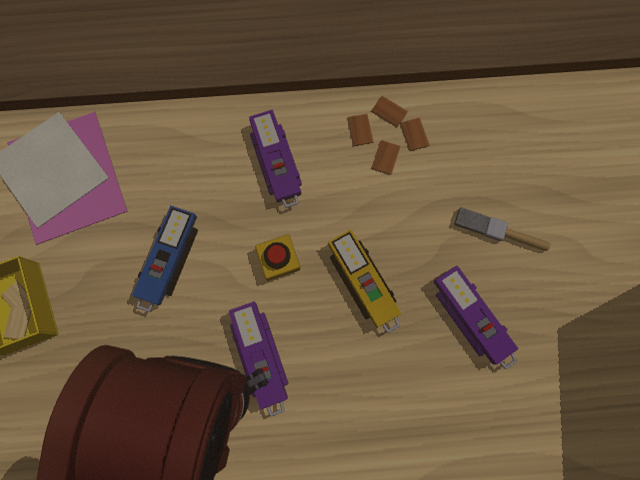

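The yellow ridge (193,290 in the left half) has moved up to the panel side. Green shows behind it (218,340) and the black slot is fully covered, so the switch is on. In the whole top view, the blue ridge (158,267), the stop button (277,255) and the purple lamps are where they were. The arm is clear at z 0.19, so I hand the job in.

```bash
python3 -c "
from cell import robot
print(abs(robot.get_state()['qd']).max(), robot.job_done())"
```

```text
the job is handed in; nothing more can be done
0.03033785568197404 None
```

The yellow inspection lamp is switched on, and I handed the job in at about 7.4 s of the 32 s allowed. I pushed its red ridge towards the light panel with the shut fingers until it met the stop. The finger then held at about 16 N along the lamp with no further travel, and I backed off and lifted clear.

- **Yellow lamp:** the last pictures show green behind the plate and the black slot fully covered, so the switch stayed on after I let go.
- **Other items:** by eye, the blue switch, the stop button and the purple lamps look unmoved. I did not measure them to the millimetre.
- **Robot:** the gripper was at z = 0.19 m. The force reading was about 2 N, slightly above the usual noise of about 0.5 N, and I put it down to the arm still settling (0.03 rad/s). The fingers were above one purple lamp but well clear of it.
- **Disagreements:** none of the checks failed. The lamp measured 196 mm long in the picture against 200 mm stated, and the depth reading put its face at 35 mm against 38 mm. I used the stated heights.

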